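# Refit the washed filter cassette in the office air cleaner

## Robot

A 7-joint arm with a two-finger parallel gripper is mounted at the origin on the work surface. World frame = base frame: x ahead of the robot, y to its left, z up, the work surface at z = 0. Lengths are in m, angles in rad, forces in N, time in s.
With the tool pointing down it reaches from about 0.425 to 0.875 m from the base axis. Payload 4.7 kg.
Tool frame: the origin (TCP) lies between the finger pads; the fingertips stand 8 mm ahead of it and the grasp point (between the pads) lies 11 mm behind it; z points along the fingers, y is the direction in which the jaws open and shut (so a half turn about z gives the same grasp; the last joint's range is limited). The gripper opens to 87 mm and grips with 3 to 60 N. Pads are 19 mm wide; open, the fingers measure 117 mm over their backs; the gripper's body (75 mm by 190 mm) begins 51 mm behind the grasp point.
Start: joints at [-1.131, 0.321, -0.07, 1.45, 0.023, 1.371, -0.057], TCP at [0.269, 0.592, 0.231] pointing down, gripper open.
Joint ranges: [-2.86, 2.86], [-0.3, 2.09], [-1.38, 1.24], [0.06, 2.45], [-1.56, 4.7], [0.09, 2.05], [-2.69, 2.69]. Speed limits (rad/s): [2.57, 2.57, 3.14, 3.14, 3.14, 3.14, 3.14].

## Interface

Orientations are given as a rotation vector (axis times angle).
In Python, from bench import ctrl, optics, ticket gives the robot as it stands.
- The arm moves only by the tool play_rows, never from a script. Its argument "motion" is a list of rows, each a list of 5 numbers: the closure, from 0 (fully open) to 1 (shut), then the shift along the tool's x, y, z in cm, then the turn about the tool's z in rad. In form: [[jaw, tx, ty, tz, spin], ...]. A call has 1 to 20 rows; each row shifts and turns the commanded pose from where the row before left it, along the tool's axes as they then stand; what a row does not reach is not made up. A row lasts 1/8 s, in which the tool goes at most 62.5 mm and 10.7 degrees, less where a joint would pass 70% of its speed; a pose out of reach is approached as far as the arm can. A call is refused whole if a number of a shift passes 6.25 or a number of a turn 0.188, either way. A call with a gripper value outside its range is refused whole. The fingers move at their own pace and stop on an object; "force" is the grip in N (left out, the last holds). Time passes only in rows, so rows that do not move let the fingers close. It gives the time, the measured TCP pose, the force and the opening at its end, in the units of the state.
- ctrl.get_state(): the state, without advancing time (a new reading comes with each control period).
- optics.get_image(name): name is "scene" or "top" or "wrist"; returns the picture (384x512x3 uint8, red, green, blue); there is no depth.
- optics.calibration(name): a dict with "K" (3x3 intrinsics, pixels), "pose" (4x4, takes a point from camera to world coordinates); the wrist camera has in their place "hand_eye" (4x4, takes a point from camera to tool coordinates, whose origin is the TCP and whose axes are the flange's). Camera axes: x right, y down, z forward; pixel columns grow to the right and rows downward; lengths in m; the calibration is good to about 2 mm. A picture is of the moment at which its call begins: read the wrist's pose just before it. calibration takes no time and is no camera call.
- ticket.close_job(): hands the job in, once; it reports no verdict.
The state is a dict: "time": time; "joint_positions": joint angles; "qd": joint speeds; "joint_torque": joint torques, N m; "position": TCP position; "tool_rot": TCP orientation; "ft_force": force on the tool from outside, world axes, zero at the start; "torque": the same for the moment, N m; "grip_width": opening from 0.0 (shut) to 1.0 (fully open).
Only numpy, scipy, OpenCV 4.12 (cv2) and the standard library are available. Lean on these libraries where they do the work, as an engineer would, in place of code of your own. Each camera call takes 0.05 s, during which the arm holds its last target.

## Task

Put the filter cassette that has a thin tongue along one edge back into the open bay of the air cleaner lying on the bench: hook the tongue under the dark metal lip at one end of the bay while the cassette is tilted, then swing the other end down until it lies flat on the bay floor, and let go. Leave the other cassette, the one without a tongue, where it lies.

Things in the scene. Friction and masses are not known exactly. Their poses are not given: they have to be found in the camera images.
- cleaner: White desk air cleaner on its back, fixed, 240 x 160 x 78 mm high. Origin: centre of underside, on the bench; z up; x away from the robot (within 0.2 rad). In its top an upright-walled bay, x -82 to 82, y -60 to 60, floor at z 55, rim at z 78. At its -x end, nearer the robot, a dark metal lip overhangs x -82 to -62, full width, z 73 to 78. The clear opening is 6 mm too short to enter level.
- cassette: Filter to fit: loose rigid grey frame, white pleats, 110 to 230 g, 150 (x) x 100 (y) mm, flat on the bench, yaw within 0.4 rad. Origin: centre of the underside of that outline; z up. Tongue: x -75 to -49, full width, z 0 to 5. Frame: x -49 to 75, 14 thick. Upright grip plate, to be pinched across x: centred at x 13, y 0, 10 thick (x), 50 wide (y), z 14 to 48.
- tongue (a point): Middle of the free bottom edge of the cassette's tongue (x -75, y 0, z 0 mm of the cassette; same axes). When fitted, it is 68 to 82 mm from the cleaner's origin towards -x, under the lip, within 10 mm of y 0, at z 55, and the cassette's x points along the cleaner's x.
- spare: The other filter cassette, to be left alone: same grey frame, pleats and grip plate, but 110 x 110 mm, 14 mm thick, without a tongue; loose, flat on the bench. Origin: centre of its underside. Cleaner, cassette and this one lie side by side in front of the robot, in any order.
There are look-alikes about, which are no part of the job. Leave any pink look-alike of the cassette alone.

How it is judged:
By the outcome, as a careful person would: the job done as asked, in the order asked, and still so for the second after the job is handed in, with the robot touching nothing.
It also fails if it takes over 45 s, if anything falls off the work surface, if the arm or the gripper's body presses on something with over 40 N, if the wrist force passes 120 N, or if a joint passes its speed limit or range.

## Working session

There is one attempt and no reset: what is moved stays moved. The work goes in short steps, Python scripts to look and compute and a tool call to move; the robot and the scene stay as the last step left them, time stands still between calls to the robot, and variables do not carry over. Pictures are saved under pics/ and viewed, and the job is handed in when it is done.

Besides the shell and the picture viewer there is one more tool, called after "Call:" as name(argument=value, ...) on one line, values as JSON. play_rows: Moves the arm, as the interface text tells. Its arguments: {"type":"object","properties":{"motion":{"type":"array"},"force":{"type":"number"}},"required":["motion"]}

```bash
mkdir -p pics; ls; python3 - <<'E'
from bench import ctrl, optics
import cv2, numpy as np
s=ctrl.get_state(); print(s)
for n in ("scene","top","wrist"):
    im=optics.get_image(n); cv2.imwrite(f"pics/{n}0.png",im[:,:,::-1])
    c=optics.calibration(n); print(n,{k:np.round(np.array(v),4).tolist() if k in("K","pose","hand_eye") else v for k,v in c.items()})
E
```

```text
pics
{'time': 0.0, 'joint_positions': array([-1.13091361,  0.32179672, -0.07011687,  1.45167416,  0.02260379,
        1.3708125 , -0.05688214]), 'qd': array([-0.00145814, -0.00135098,  0.00148488, -0.00020961, -0.00108537,
       -0.00197472,  0.00046254]), 'joint_torque': array([-2.75285765e-04, -4.91305304e+01, -4.03793771e-01, -3.12531495e+01,
       -6.37492631e-02,  4.39831743e-02,  1.67648582e-04]), 'position': array([0.26827522, 0.59145642, 0.22947925]), 'tool_rot': array([-6.63589076e-01, -3.07039003e+00,  2.94905197e-03]), 'ft_force': array([-0.52351622,  0.39727084, -0.63476896]), 'torque': array([-0.01417643,  0.03140794,  0.00684575]), 'grip_width': 0.9993780698064992}
scene {'K': [[442.82, 0.0, 253.5213], [0.0, 442.82, 194.2137], [0.0, 0.0, 1.0]], 'pose': [[-0.2183, 0.8347, -0.5056, 0.9338], [0.9758, 0.1795, -0.125, 0.1073], [-0.0135, -0.5207, -0.8537, 0.8608], [0.0, 0.0, 0.0, 1.0]]}
top {'K': [[411.2933, 0.0, 258.3204], [0.0, 411.2933, 196.7523], [0.0, 0.0, 1.0]], 'pose': [[0.0053, -0.987, 0.1609, 0.2761], [-1.0, -0.0065, -0.0072, -0.0259], [0.0082, -0.1609, -0.9869, 0.9882], [0.0, 0.0, 0.0, 1.0]]}
wrist {'K': [[280.4838, 0.0, 257.1019], [0.0, 280.4838, 191.6358], [0.0, 0.0, 1.0]], 'hand_eye': [[0.0005, -0.9636, -0.2675, 0.0729], [1.0, 0.0007, -0.0006, -0.0003], [0.0008, -0.2675, 0.9636, -0.155], [0.0, 0.0, 0.0, 1.0]]}
```

View pics/scene0.png

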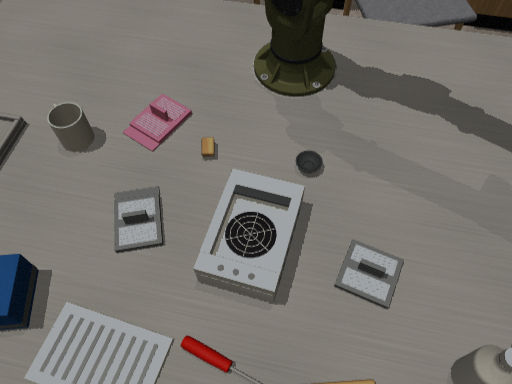

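View pics/top0.png

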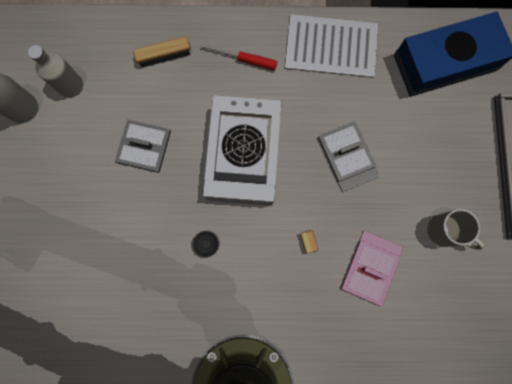

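View pics/wrist0.png

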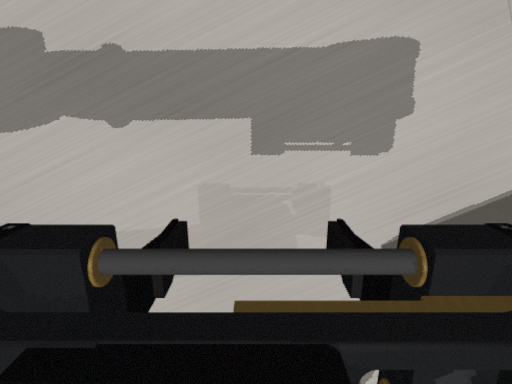

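In the top view, four things could be taken for the cassette: the grey one on the right at (348,157), the grey one on the left at (143,145), the pink look-alike at (372,268), and the white louvre grille at (332,46). The right-hand grey one shows a plain band along its lower edge at about (358,182), so it is my choice. I'll check that in a close crop.

```bash
python3 - <<'E'
import cv2, numpy as np
t=cv2.imread("pics/top0.png"); s=cv2.imread("pics/scene0.png")
a=cv2.resize(t[110:200,305:395],(400,400),interpolation=cv2.INTER_CUBIC)
b=cv2.resize(t[85:210,190:290],(400,500),interpolation=cv2.INTER_CUBIC)
c=np.zeros((500,800,3),np.uint8); c[:400,:400]=a; c[:,400:]=b
cv2.imwrite("pics/crop0.png",c)
a=cv2.resize(s[175:265,95:185],(400,400),interpolation=cv2.INTER_CUBIC)
b=cv2.resize(s[160:305,190:310],(400,483),interpolation=cv2.INTER_CUBIC)
c=np.zeros((500,800,3),np.uint8); c[:400,:400]=a; c[:483,400:]=b
cv2.imwrite("pics/crop1.png",c)
E
```

```text
(no output)
```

View pics/crop0.png

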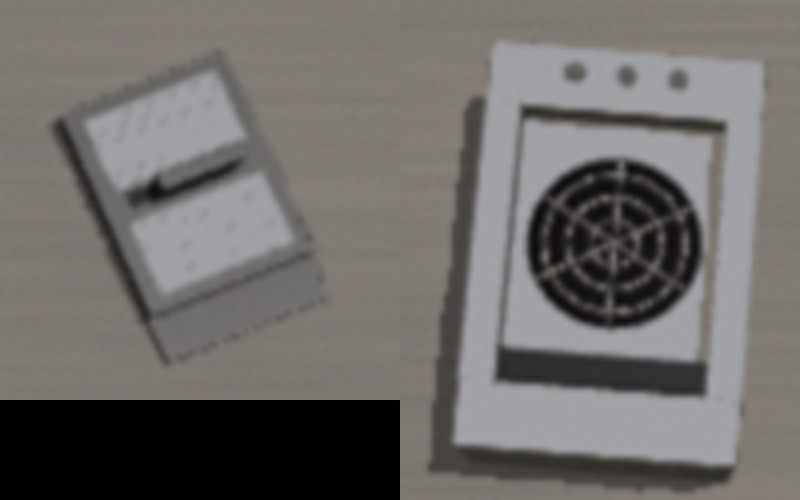

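View pics/crop1.png

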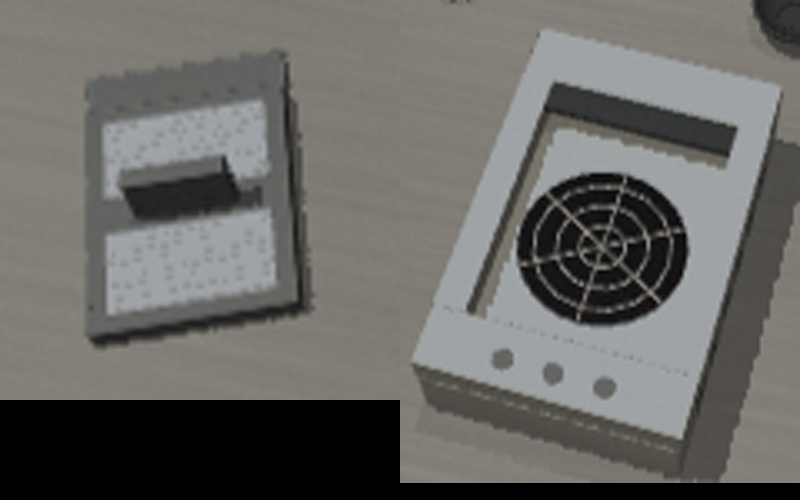

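The crop confirms it. The right-hand grey cassette has a thin plain band, the tongue, on its robot-side edge: corners at about (342,192) and (378,177) in the top image. The cleaner's dark lip is also at its robot-side end, around (241,178). Next I'll measure by masks and rays from the two fixed cameras.

```bash
cat > h.py <<'E'
import numpy as np, cv2
from scipy.spatial.transform import Rotation as R
from bench import ctrl, optics
def cam(n, st=None):
    c=optics.calibration(n); K=np.array(c["K"])
    if n=="wrist":
        T=np.eye(4); T[:3,:3]=R.from_rotvec(st["tool_rot"]).as_matrix(); T[:3,3]=st["position"]
        P=T@np.array(c["hand_eye"])
    else: P=np.array(c["pose"])
    return K,P
def ray(kp,uv):
    K,P=kp; d=P[:3,:3]@np.linalg.inv(K)@np.array([uv[0],uv[1],1.]); return P[:3,3],d/np.linalg.norm(d)
def onz(kp,uv,z):
    o,d=ray(kp,uv); return o+d*(z-o[2])/d[2]
def tri(a,ua,b,ub):
    o1,d1=ray(a,ua);o2,d2=ray(b,ub)
    A=np.stack([d1,-d2],1); t=np.linalg.lstsq(A,o2-o1,rcond=None)[0]
    p=o1+d1*t[0];q=o2+d2*t[1]; return (p+q)/2,np.linalg.norm(p-q)
def proj(kp,X):
    K,P=kp; x=P[:3,:3].T@(np.array(X)-P[:3,3]); x=K@x; return x[:2]/x[2]
E
python3 - <<'E'
from h import *
T=cam("top");S=cam("scene")
t=cv2.imread("pics/top0.png"); s=cv2.imread("pics/scene0.png")
def quad(im,roi,thr):
    x0,y0,x1,y1=roi; g=cv2.cvtColor(im,cv2.COLOR_BGR2GRAY)[y0:y1,x0:x1]
    m=((g>thr)*255).astype(np.uint8); m=cv2.morphologyEx(m,cv2.MORPH_CLOSE,np.ones((3,3)))
    c=max(cv2.findContours(m,cv2.RETR_EXTERNAL,cv2.CHAIN_APPROX_NONE)[0],key=cv2.contourArea)
    h=cv2.convexHull(c); 
    for e in np.arange(1,15,.5):
        a=cv2.approxPolyDP(h,e,True)
        if len(a)<=4: break
    return a[:,0]+[x0,y0], cv2.contourArea(c)
print(np.percentile(cv2.cvtColor(t,cv2.COLOR_BGR2GRAY)[90:210,190:290],[5,25,50,75,95]))
for thr in (150,160,170): print(thr,quad(t,(190,85,300,215),thr))
for thr in (135,150,160): print(thr,quad(s,(185,160,320,305),thr))
# by-hand from crops
cb=lambda p,x0,y0,k:(x0+p[0]/k,y0+p[1]/k)
tc=[cb(p,190,85,4) for p in [(495,42),(765,62),(735,468),(455,443)]] 
tc=[(u-100,v) for u,v in tc]
sc=[cb((p[0]-400,p[1]),190,160,400/120) for p in [(685,438),(412,365),(541,30),(781,88)]]
# order top: far-left(+x,+y), far-right, near-right, near-left ; scene: +x,-y?..
for i,p in enumerate(tc): print("top corner",np.round(p,1),np.round(onz(T,p,.078),4))
for i,p in enumerate(sc): print("scene corner",np.round(p,1),np.round(onz(S,p,.078),4))
E
```

```text
[ 39. 100. 124. 160. 162.]
150 (array([[214,  96],
       [279, 101],
       [272, 200],
       [204, 194]]), 6726.0)
160 (array([[214, 100],
       [278, 102],
       [272, 199],
       [205, 194]]), 6131.0)Traceback (most recent call last):
  File "<stdin>", line 14, in <module>
  File "<stdin>", line 7, in quad
ValueError: max() iterable argument is empty
```

```bash
python3 - <<'E'
from h import *
T=cam("top");S=cam("scene")
cb=lambda p,x0,y0,k:(x0+p[0]/k,y0+p[1]/k)
tc=[cb((p[0]-400,p[1]),190,85,4) for p in [(495,42),(765,62),(735,468),(455,443)]] 
sc=[cb((p[0]-400,p[1]),190,160,400/120) for p in [(685,438),(412,365),(541,30),(781,88)]]
names=["+x+y","+x-y","-x-y","-x+y"]
C=[]
for n,p,q in zip(names,tc,sc):
    X,e=tri(T,p,S,q); C.append(X); print(n,np.round(p,1),np.round(q,1),"tri",np.round(X,4),"gap",round(e,4),"onz",np.round(onz(T,p,.078),4)[:2],np.round(onz(S,q,.078),4)[:2])
C=np.array(C);print("centre",C.mean(0)); d=C[0]-C[3]+C[1]-C[2]; print("yaw",np.arctan2(d[1],d[0]),np.linalg.norm(d)/2)
# cassette: tongue corners (bottom) & frame far corners top; grip plate
a=[cb(p,305,110,400/90) for p in [(168,363),(325,297),(218,52),(58,120),(145,190),(245,158)]]
b=[cb(p,95,175,400/90) for p in [(88,85),(287,55),(299,303),(90,338),(120,183),(226,158)]]
for n,p,q in zip(["t+y","t-y","f-y top","f+y top","plate+y","plate-y"],a,b):
    print(n,np.round(p,1),np.round(q,1),np.round(tri(T,p,S,q)[0],4),round(tri(T,p,S,q)[1],4))
E
```

```text
+x+y [213.8  95.5] [275.5 291.4] tri [0.664  0.0751 0.0755] gap 0.0043 onz [0.6633 0.0727] [0.6644 0.0773]
+x-y [281.2 100.5] [193.6 269.5] tri [ 0.654  -0.0838  0.073 ] gap 0.0028 onz [ 0.6524 -0.0849] [ 0.6556 -0.0812]
-x-y [273.8 202. ] [232.3 169. ] tri [ 0.4138 -0.0672  0.0718] gap 0.0004 onz [ 0.4129 -0.0672] [ 0.4178 -0.0656]
-x+y [203.8 195.8] [304.3 186.4] tri [0.4266 0.0913 0.0736] gap 0.002 onz [0.426  0.0897] [0.4291 0.0923]
centre [0.5395952  0.00383547 0.07345888]
yaw -0.06838662804672822 0.2394183095039471
t+y [342.8 191.7] [114.8 194.1] [ 0.4731 -0.2868 -0.0116] 0.0945
t-y [378.1 176.8] [159.6 187.4] [ 0.4717 -0.2672  0.0414] 0.0919
f-y top [354.  121.7] [162.3 243.2] [ 0.6037 -0.2145  0.0471] 0.0909
f+y top [318. 137.] [115.2 251. ] [ 0.6107 -0.2257  0.002 ] 0.0957
plate+y [337.6 152.8] [122.  216.2] [ 0.5508 -0.2486  0.0328] 0.054
plate-y [360.1 145.6] [145.8 210.6] [ 0.5449 -0.2466  0.0574] 0.0478
```

```bash
python3 - <<'E'
from h import *
T=cam("top");S=cam("scene")
cb=lambda p,x0,y0,k:(x0+p[0]/k,y0+p[1]/k)
a=[cb(p,305,110,400/90) for p in [(168,363),(325,297),(218,52),(58,120),(145,190),(245,158)]]
b=[cb(p,95,175,400/90) for p in [(287,55),(88,85),(90,338),(299,303),(226,158),(120,183)]]
for n,p,q in zip(["t+y","t-y","f-y top","f+y top","plate+y","plate-y"],a,b):
    print(n,np.round(p,1),np.round(q,1),np.round(tri(T,p,S,q)[0],4),round(tri(T,p,S,q)[1],4))
E
```

```text
t+y [342.8 191.7] [159.6 187.4] [ 0.4508 -0.2376 -0.0015] 0.0046
t-y [378.1 176.8] [114.8 194.1] [ 0.4895 -0.329  -0.0017] 0.0018
f-y top [354.  121.7] [115.2 251. ] [ 0.6268 -0.2706  0.0092] 0.0001
f+y top [318. 137.] [162.3 243.2] [ 0.5874 -0.1805  0.0065] 0.0002
plate+y [337.6 152.8] [145.8 210.6] [ 0.5378 -0.2231  0.045 ] 0.0061
plate-y [360.1 145.6] [122.  216.2] [ 0.5574 -0.276   0.0356] 0.0013
```

The corners triangulate consistently. The cassette's tongue middle is near (0.470,-0.283) with yaw about 0.40, and its plate is near (0.55,-0.25). The cleaner is at (0.540,0.004) with yaw -0.068.

The tool cannot pitch. I'll pinch the plate across its 50 mm width, so the cassette can pivot about the pinch axis when its far end rests on the rim. First I'll move over the cassette for a close look.

Call:
play_rows(motion=[[0,-3.4,-3.6,0,0],[0,-3.4,-3.6,0,0],[0,-3.4,-3.6,0,0],[0,-3.4,-3.6,0,0],[0,-3.4,-3.6,0,0],[0,-3.4,-3.6,0,0],[0,-3.4,-3.6,0,0],[0,-3.4,-3.6,0,0],[0,-3.4,-3.6,0,0],[0,-3.4,-3.6,0,0],[0,-3.4,-3.6,0,0],[0,-3.4,-3.6,0,0],[0,-3.4,-3.6,0,0],[0,-3.4,-3.6,0,0],[0,-3.4,-3.6,0,0],[0,-3.4,-3.6,0,0],[0,-3.4,-3.6,0,0],[0,-2.8,-3.6,0,0]])

```text
time: 2.4
position: [0.5532, -0.2497, 0.2303]
tool_rot: [-0.663, -3.071, 0.0]
ft_force: [0.3, 0.6, 0.4]
grip_width: 0.998
```

Call:
play_rows(motion=[[0,0,0,0,-0.165],[0,0,0,0,-0.165],[0,0,0,0,-0.165],[0,0,0,0,-0.165],[0,0,0,0,-0.165],[0,0,0,0,0]])

```text
time: 3.15
position: [0.5526, -0.2483, 0.2303]
tool_rot: [0.62, -3.08, -0.001]
ft_force: [0.5, -1.5, 0.3]
grip_width: 1.001
```

```bash
python3 - <<'E'
from h import *
s=ctrl.get_state(); im=optics.get_image("wrist"); cv2.imwrite("pics/w1.png",im[:,:,::-1]); np.save("w1.npy",[s["position"],s["tool_rot"]])
print(s["time"],s["position"],s["tool_rot"],s["joint_positions"])
r=R.from_rotvec(s["tool_rot"]).as_matrix(); print(r.round(4))
W=cam("wrist",s)
for n,X in dict(tpy=(.4508,-.2376,0),tmy=(.4895,-.329,0),fmy=(.6268,-.2706,.014),fpy=(.5874,-.1805,.014)).items(): print(n,proj(W,X).round(1))
E
```

```text
3.15 [ 0.55258842 -0.24834708  0.23028483] [ 6.20146197e-01 -3.07952605e+00 -7.67907228e-04] [-0.14650387  0.25427912  0.62960182  1.58801074 -0.15264597  1.34953943
  2.46968152]
[[-9.221e-01 -3.871e-01 -3.000e-04]
 [-3.871e-01  9.221e-01  4.000e-04]
 [ 1.000e-04  5.000e-04 -1.000e+00]]
tpy [295.1 100.9]
tmy [219.3 101.1]
fmy [222.2 212.4]
fpy [292.4 211.4]
```

View pics/w1.png

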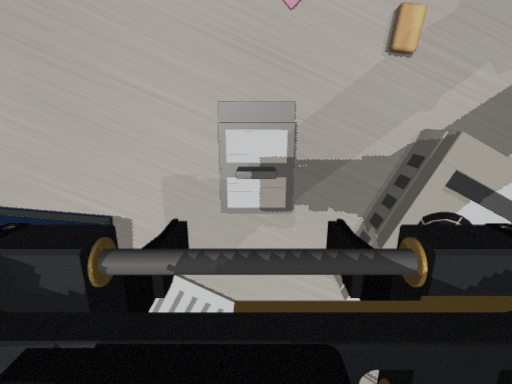

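```bash
python3 - <<'E'
import cv2
im=cv2.imread("pics/w1.png"); cv2.imwrite("pics/w1c.png",cv2.resize(im[90:225,205:310],(630,600)[0:1]+(810,) if 0 else (466,600),interpolation=cv2.INTER_CUBIC))
E
```

```text
(no output)
```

View pics/w1c.png

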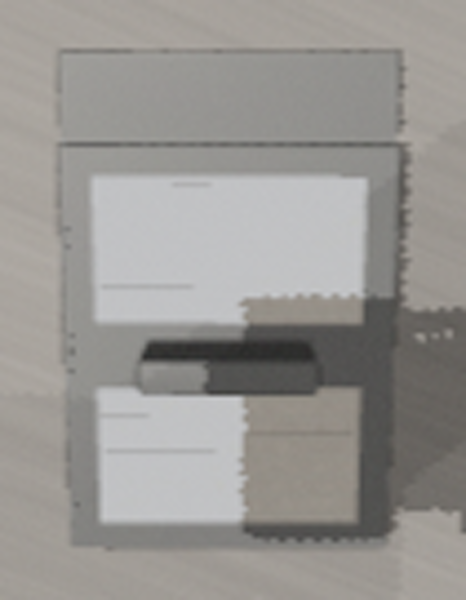

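```bash
python3 - <<'E'
from h import *
p,r=np.load("w1.npy"); st=dict(position=p,tool_rot=r); W=cam("wrist",st);T=cam("top");S=cam("scene")
M=R.from_rotvec(r).as_matrix()
f=lambda c:(205+c[0]/4.444,90+c[1]/4.444)
tl,tr=onz(W,f((58,50)),0),onz(W,f((403,50)),0); print("tongue",tl,tr,np.linalg.norm(tl-tr),"mid",(tl+tr)/2, "yaw",np.arctan2(*(tr-tl)[1::-1])-np.pi/2)
for nm,uv in dict(top=(320,378),).items(): pass
pl,pr=f((138,379)),f((320,379)); A,B=onz(W,pl,.048),onz(W,pr,.048); print("plate top",A,B,np.linalg.norm(A-B),(A+B)/2)
print("rel TCP in tool", M.T@((A+B)/2-p), "tongue", M.T@((tl+tr)/2-p))
# triangulate plate top ends wrist + top + scene
cb=lambda q,x0,y0,k:(x0+q[0]/k,y0+q[1]/k)
tp=cb((158,186),305,110,400/90),cb((243,158),305,110,400/90)
sp=cb((226,160),95,175,400/90),cb((121,181),95,175,400/90)
for i,(w) in enumerate([pr,pl]): print(["+y","-y"][i],tri(W,w,T,tp[i]),tri(W,w,S,sp[i]))
E
```

```text
tongue [ 0.49029954 -0.33037795  0.        ] [ 0.45093093 -0.23674049  0.        ] 0.10157687455054108 mid [ 0.47061523 -0.28355922  0.        ] yaw 0.3979990187768516
plate top [ 0.56218031 -0.27279462  0.048     ] [ 0.54269684 -0.22643763  0.048     ] 0.05028495211869985 [ 0.55243858 -0.24961612  0.048     ]
rel TCP in tool [ 0.0006031  -0.00120833  0.1822843 ] tongue [ 0.08917978 -0.00086069  0.23029725]
+y (array([ 0.54116199, -0.22662858,  0.04490539]), np.float64(0.004237746525321578)) (array([ 0.54173529, -0.22548958,  0.04850999]), np.float64(0.0026948684655887954))
-y (array([ 0.56008184, -0.27359841,  0.04037216]), np.float64(0.0076933910730678885)) (array([ 0.56175064, -0.27158261,  0.04608517]), np.float64(0.002916920845949312))
```

The wrist view agrees: the tongue band spans (218,101)–(296,101) and the plate top spans (236,175)–(277,175). That puts the plate centre at (0.552,-0.250), its top at z about 0.047, and the yaw at 0.398. The tool is already aligned, so I'll descend and pinch.

Call:
play_rows(motion=[[0,0,-0.1,4.5,0],[0,0,0,4.5,0],[0,0,0,4.5,0],[0,0,0,3.5,0],[0,0,0,2.2,0],[0,0,0,1.0,0],[0,0,0,0,0]])

```text
time: 4.08
position: [0.553, -0.2493, 0.0283]
tool_rot: [0.621, -3.079, -0.0]
ft_force: [0.2, -0.3, 1.0]
grip_width: 1.003
```

Call:
play_rows(motion=[[1,0,0,0,0],[1,0,0,0,0],[1,0,0,0,0],[1,0,0,0,0],[1,0,0,0,0],[1,0,0,0,0]], force=25)

```text
time: 4.82
position: [0.5533, -0.2494, 0.0287]
tool_rot: [-0.623, 3.079, -0.0]
ft_force: [0.6, 0.6, 2.5]
grip_width: 0.572
```

The jaws stopped at 49.8 mm, which matches the 50 mm plate. I'll lift, then check.

Call:
play_rows(motion=[[1,0,0,-0.5,0],[1,0,0,-1.5,0],[1,0,0,-3,0],[1,0,0,-4,0],[1,0,0,-4,0],[1,0,0,-3,0],[1,0,0,0,0]])

```text
time: 5.7
position: [0.5547, -0.2504, 0.1921]
tool_rot: [-0.621, 3.074, -0.004]
ft_force: [0.0, 0.6, -2.7]
grip_width: 0.571
```

```bash
python3 - <<'E'
from h import *
s=ctrl.get_state(); print(s["time"],s["position"],s["ft_force"],s["torque"],s["grip_width"])
a=optics.get_image("wrist")[:,:,::-1]; b=optics.get_image("scene")[:,:,::-1]
cv2.imwrite("pics/w2.png",a)
cv2.imwrite("pics/s2.png",cv2.resize(b[120:312,40:296],(800,600),interpolation=cv2.INTER_CUBIC))
E
```

```text
5.7 [ 0.55467523 -0.25043976  0.19208624] [ 0.01876999  0.58626553 -2.65055235] [ 0.08087024  0.04281888 -0.0261314 ] 0.5713276496176128
```

View pics/w2.png

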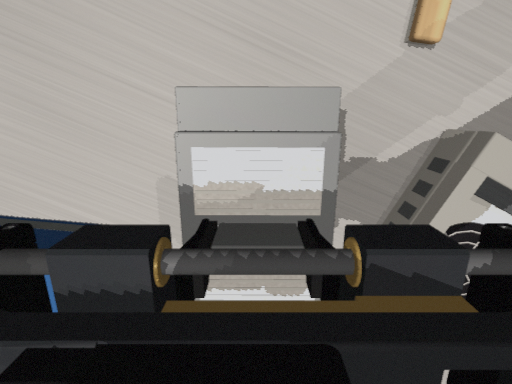

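View pics/s2.png

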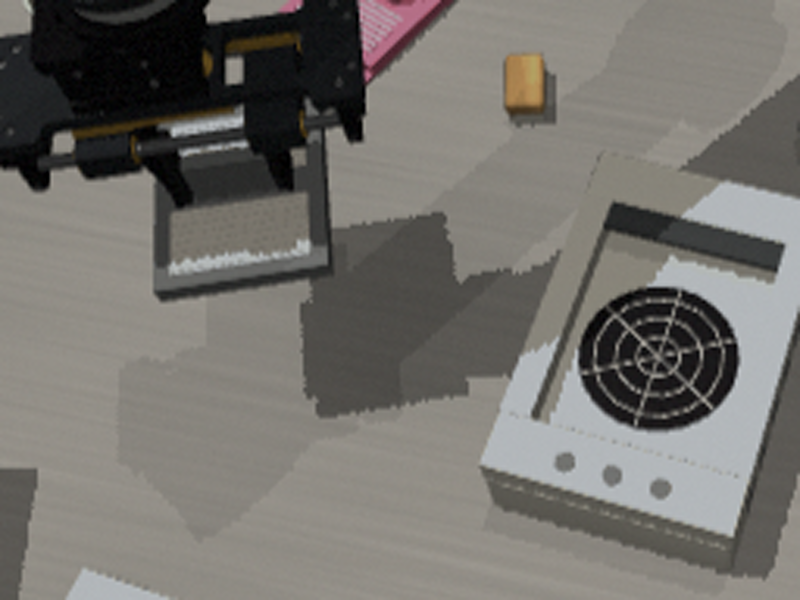

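The cassette is held and about level: in the wrist view the tongue edge is at row 87, columns 177–340, and the frame step is at row 131. Now I'll estimate the held tilt and plan the transfer.

```bash
python3 - <<'E'
from h import *
c=optics.calibration("wrist");K=np.array(c["K"]);H=np.array(c["hand_eye"])
P=lambda X:(lambda x:(K@x)[:2]/x[2])(H[:3,:3].T@(np.array(X)-H[:3,3]))
g=-.011 # pivot height (tool z) ; underside at tool z .0287
for tl in (-6,-4,-2,0,2,4,6):
    a=np.radians(tl) # + = tongue down
    def q(x,z): # cassette x (rel plate 13), z -> tool
        X=-(x-.013); Z=.0287-z
        dX,dZ=X,Z-g
        return (np.cos(a)*dX-np.sin(a)*dZ*1, 0, g+np.sin(a)*dX+np.cos(a)*dZ)
    def w(x,z): 
        b=q(x,z); return P((b[0],-.05,b[2])),P((b[0],.05,b[2]))
    e=w(-.075,.005);f=w(-.049,.014)
    print(tl,"tongue",e[0].round(0),e[1].round(0),"step",f[0].round(0),f[1].round(0))
s=ctrl.get_state();p=s["position"];print(p)
M=R.from_rotvec(s["tool_rot"]).as_matrix();print("yaw",np.arctan2(M[1,1],M[0,1])-np.pi/2, M.round(4).tolist())
E
```

```text
-6 tongue [169.  81.] [347.  81.] step [170. 130.] [346. 130.]
-4 tongue [171.  83.] [345.  83.] step [171. 131.] [345. 131.]
-2 tongue [173.  86.] [343.  86.] step [173. 132.] [343. 132.]
0 tongue [175.  88.] [341.  88.] step [174. 134.] [342. 134.]
2 tongue [176.  91.] [340.  91.] step [175. 135.] [341. 135.]
4 tongue [178.  94.] [338.  94.] step [176. 136.] [340. 136.]
6 tongue [179.  96.] [337.  97.] step [177. 138.] [339. 138.]
[ 0.55279111 -0.24922188  0.18834515]
yaw 0.39905203454552796 [[-0.9214, -0.3885, -0.0001], [-0.3885, 0.9214, 0.0005], [-0.0001, 0.0005, -1.0]]
```

```bash
python3 - <<'E'
from h import *
T=cam("top");S=cam("scene")
ft=lambda p:(190+(p[0]-400)/4,85+p[1]/4); fs=lambda p:(190+(p[0]-400)/3.333,160+p[1]/3.333)
model=dict(O1=(.12,.08),O2=(.12,-.08),O3=(-.12,-.08),O4=(-.12,.08),B1=(.082,.06),B2=(.082,-.06),B3=(-.082,-.06),B4=(-.082,.06),L3=(-.062,-.06),L4=(-.062,.06))
top=dict(O1=(495,42),O2=(765,62),O3=(735,468),O4=(455,443),B1=(522,105),B2=(727,123),B3=(707,395),B4=(495,381),L3=(709,362),L4=(497,347))
sc=dict(O1=(685,438),O2=(412,365),O3=(541,30),O4=(781,88),B3=(553,82),B4=(739,127),L3=(546,111))
def fit(d,k,f,z=.078):
    a=np.array([model[n] for n in d]); b=np.array([onz(k,f(d[n]),z)[:2] for n in d])
    ca,cb=a.mean(0),b.mean(0); A=a-ca;B=b-cb
    th=np.arctan2((A[:,0]*B[:,1]-A[:,1]*B[:,0]).sum(),(A*B).sum()); Rm=np.array([[np.cos(th),-np.sin(th)],[np.sin(th),np.cos(th)]])
    t=cb-Rm@ca; r=(b-t)@Rm-a; print("origin",t.round(4),"yaw",th.round(4)); 
    for n,x in zip(d,r): print("  ",n,(x*1000).round(1))
for z in (.074,.078): fit(top,T,ft,z); fit(sc,S,fs,z)
X=[]
E
```

```text
origin [0.54   0.0028] yaw -0.0729
   O1 [-0.4 -0.7]
   O2 [0.2 0.6]
   O3 [-1.   0.8]
   O4 [ 0.6 -1. ]
   B1 [ 0.3 -0.1]
   B2 [-0.9  0.1]
   B3 [ 1.4 -0.3]
   B4 [-0.1 -0.1]
   L3 [ 0.5 -0.1]
   L4 [-0.4  0.7]
origin [0.5393 0.0056] yaw -0.0651
   O1 [-1.2 -0.5]
   O2 [ 0.3 -0.1]
   O3 [ 0.8 -0.1]
   O4 [ 1.8 -0.9]
   B3 [-1.2 -0.6]
   B4 [-1.1  0.5]
   L3 [0.5 1.7]
origin [0.5389 0.0027] yaw -0.0729
   O1 [-1.  -1.1]
   O2 [-0.4  1. ]
   O3 [-0.6  1.2]
   O4 [ 1.1 -1.4]
   B1 [-0.1 -0.3]
   B2 [-1.4  0.4]
   B3 [ 1.7 -0.1]
   B4 [ 0.2 -0.3]
   L3 [0.7 0.2]
   L4 [-0.2  0.4]
origin [0.5415 0.0062] yaw -0.0651
   O1 [-1.9 -1. ]
   O2 [-0.4  0.2]
   O3 [1.2 0.3]
   O4 [ 2.3 -1.3]
   B3 [-0.9 -0.3]
   B4 [-0.9  0.2]
   L3 [0.7 2. ]
```

The cassette is held level to within about 2°. The cleaner fits at origin (0.540,0.0045), yaw -0.069, and the two views agree to about 2 mm. I'll turn to the cleaner's yaw and carry the cassette over, offset towards +x so the tongue starts clear of the lip.

Call:
play_rows(motion=[[1,0,0,0,0.156],[1,0,0,0,0.156],[1,0,0,0,0.156],[1,0,0,0,0],[1,-0.1,2,0,0],[1,-0.1,4,0,0],[1,-0.1,5,0,0],[1,-0.1,5,0,0],[1,-0.1,5,0,0],[1,-0.1,3,0,0],[1,0,1.2,0,0],[1,0,0,0,0],[1,0,0,0,0]])

```text
time: 7.42
position: [0.5763, -0.0009, 0.1885]
tool_rot: [-0.112, -3.14, 0.002]
ft_force: [-0.4, -0.4, -1.8]
grip_width: 0.569
```

Call:
play_rows(motion=[[1,0,0,2,0],[1,0,0,2.4,0],[1,0,0,1.5,0],[1,0,0,0,0],[1,0,0,0,0]])

```text
time: 8.05
position: [0.5771, 0.0011, 0.1304]
tool_rot: [0.109, 3.138, 0.0]
ft_force: [0.1, 0.2, -2.7]
grip_width: 0.569
```

```bash
cat > st.py <<'E'
from h import *
import sys
def rep(s):
    M=R.from_rotvec(s["tool_rot"]).as_matrix(); yaw=np.arctan2(M[1,1],M[0,1])-np.pi/2
    c,sn=np.cos(-.069),np.sin(-.069); d=s["position"][:2]-[.540,.0045]
    print("t",round(s["time"],2),"pivot in cleaner mm",np.round(1000*np.array([c*d[0]+sn*d[1],-sn*d[0]+c*d[1]]),1),"z_pivot",round(1000*s["position"][2]+11,1),"level-underside z",round(1000*s["position"][2]-28.7,1),"yaw",yaw.round(4),"F",s["ft_force"].round(1),"Tq",s["torque"].round(2),"g",round(s["grip_width"],3))
rep(ctrl.get_state())
if len(sys.argv)>1:
    n=sys.argv[1]
    for k in sys.argv[2:]:
        a=optics.get_image(k)[:,:,::-1]
        if k=="scene": a=cv2.resize(a[140:320,160:400],(800,600),interpolation=cv2.INTER_CUBIC)
        if k=="top": a=cv2.resize(a[70:220,150:350],(800,600),interpolation=cv2.INTER_CUBIC)
        cv2.imwrite(f"pics/{k}{n}.png",a)
E
python3 st.py 3 scene wrist
```

```text
t 8.05 pivot in cleaner mm [37.3 -0.8] z_pivot 141.4 level-underside z 101.7 yaw -0.0694 F [ 0.1  0.2 -2.7] Tq [0.05 0.   0.02] g 0.569
```

View pics/scene3.png

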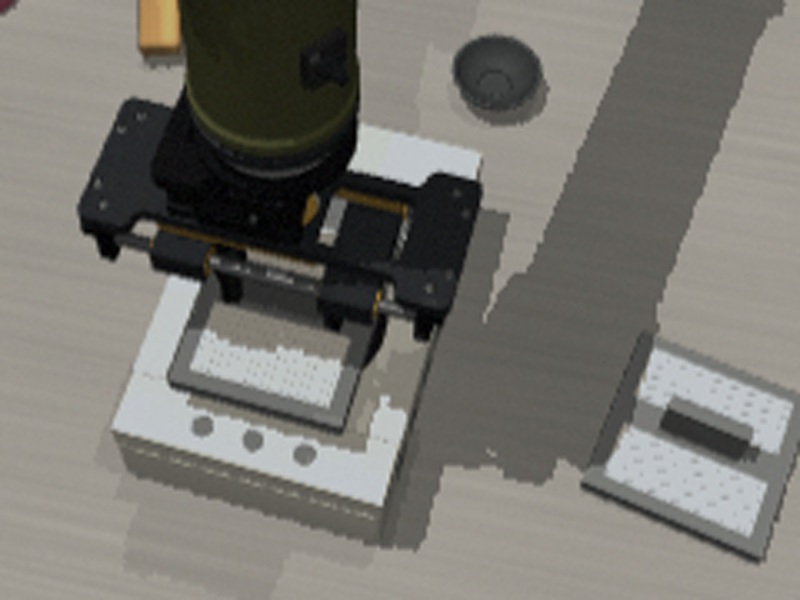

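View pics/wrist3.png

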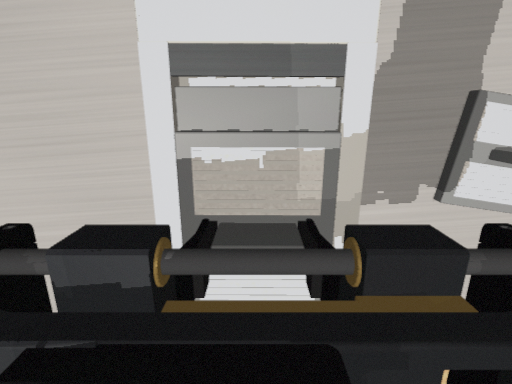

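The wrist view shows the dark lip at rows 44–76, columns 170–345. The cassette's tongue edge at row 87 is parallel to it and centred (177–340 against 170–345). I'll measure the lip relative to the tool from here.

```bash
python3 - <<'E'
from h import *
s=ctrl.get_state(); W=cam("wrist",s); M=R.from_rotvec(s["tool_rot"]).as_matrix(); p=s["position"]
for n,uv,z in [("lipinner L",(172,76.5),.078),("lipinner R",(343,76.5),.078),("lip outer L",(170,44),.078),("lip outer R",(346,44),.078),("tongue L",(176,87),p[2]-.0237),("tongue R",(341,87),p[2]-.0237)]:
    print(n,(1000*(M.T@(onz(W,uv,z)-p))).round(1))
T=cam("top")
lt=lambda q:(190+(q[0]-400)/4,85+q[1]/4)
a=tri(W,(343,76.5),T,lt((497,347)));b=tri(W,(172,76.5),T,lt((709,362)))
print("tri lip edge",a,b)
E
```

```text
lipinner L [ 97.8 -59.2  52.4]
lipinner R [97.8 58.6 52.5]
lip outer L [118.1 -58.9  52.4]
lip outer R [118.1  58.9  52.4]
tongue L [ 88.5 -49.1  23.5]
tongue R [88.5 49.7 23.6]
tri lip edge (array([0.48292296, 0.06841977, 0.07113627]), np.float64(0.0006070693755711924)) (array([ 0.47480466, -0.05268397,  0.07138542]), np.float64(5.044621368709622e-05))
```

Lip inner edge: 97.8 mm from the TCP. Tongue: 88.5 mm. I'll shift 5 mm towards the lip, which still leaves about 4 mm clear, and lower until the far end rests on the +x rim and the cassette starts tilting.

Call:
play_rows(motion=[[1,0.5,0,0.5,0],[1,0,0,1,0],[1,0,0,0.5,0],[1,0,0,0.3,0],[1,0,0,0.2,0],[1,0,0,0.2,0],[1,0,0,0.0,0]])

```text
time: 9.02
position: [0.5707, 0.002, 0.103]
tool_rot: [-0.108, -3.138, -0.001]
ft_force: [-5.1, 0.7, 4.3]
grip_width: 0.573
```

```bash
python3 st.py 4 wrist
```

```text
t 9.03 pivot in cleaner mm [30.8 -0.3] z_pivot 114.0 level-underside z 74.3 yaw -0.0688 F [-5.1  0.7  4.3] Tq [ 0.09  0.99 -0.  ] g 0.573
```

View pics/wrist4.png

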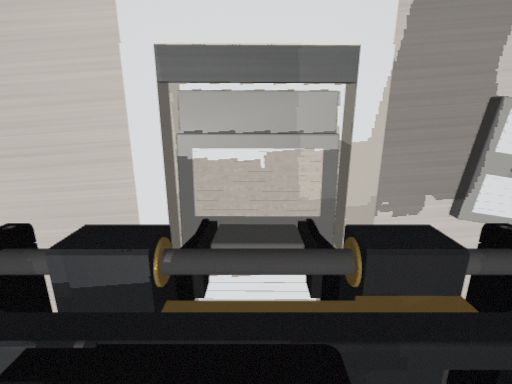

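Contact made (about 7 N), and the tongue row has moved from 87 to about 92, so the cassette is pivoting tongue-down in the pinch as planned. I'll continue down.

Call:
play_rows(motion=[[1,0,0,0.2,0],[1,0,0,0.2,0],[1,0,0,0.1,0],[1,0,0,0,0]])

```text
time: 9.57
position: [0.5699, 0.0021, 0.0978]
tool_rot: [-0.108, -3.136, -0.001]
ft_force: [-6.5, 0.3, 5.5]
grip_width: 0.571
```

```bash
python3 st.py 5 wrist
```

```text
t 9.57 pivot in cleaner mm [30.  -0.3] z_pivot 108.8 level-underside z 69.1 yaw -0.0688 F [-6.5  0.3  5.5] Tq [ 0.1   1.33 -0.03] g 0.571
```

View pics/wrist5.png

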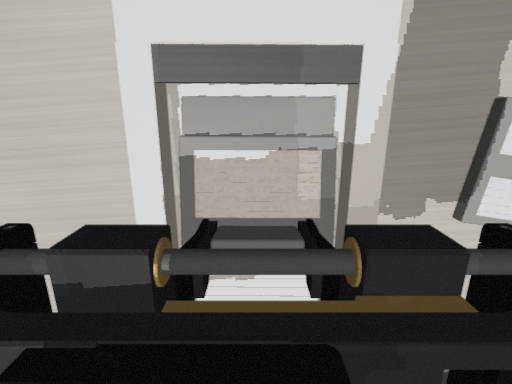

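Tongue row is now 97, so the tilt is about 7° and the tip underside is near z 59. That is low enough to pass under the lip at z 73. I'll slide towards the lip.

Call:
play_rows(motion=[[1,0.4,0,0.1,0],[1,0.4,0,0,0],[1,0.4,0,0,0],[1,0.4,0,0,0],[1,0.3,0,0,0],[1,0,0,0,0]])

```text
time: 10.38
position: [0.552, 0.0033, 0.0963]
tool_rot: [-0.108, -3.139, -0.0]
ft_force: [-0.5, 0.1, -1.8]
grip_width: 0.574
```

```bash
python3 st.py 6 wrist scene
```

```text
t 10.38 pivot in cleaner mm [12.  -0.4] z_pivot 107.3 level-underside z 67.6 yaw -0.0687 F [-0.5  0.1 -1.8] Tq [ 0.08 -0.02  0.01] g 0.574
```

View pics/wrist6.png

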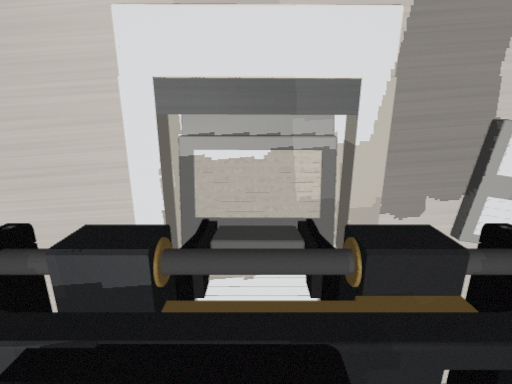

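View pics/scene6.png

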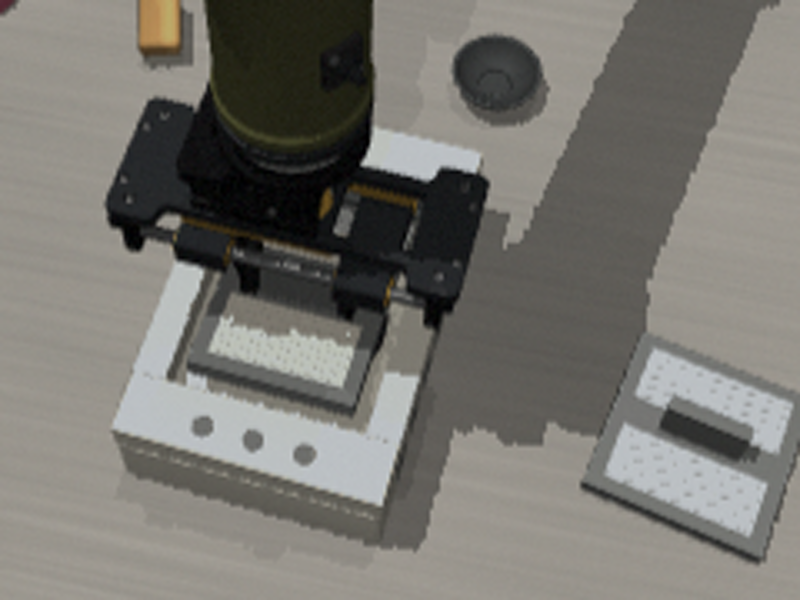

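The tongue edge (row 97) is now hidden under the lip (rows 80–114), about 10 mm in. The force is only the cassette's weight, so nothing is jammed. Next I'll swing the far end down: lower while moving slightly +x, so the cassette turns about the tongue.

Call:
play_rows(motion=[[1,0.2,0,0.2,0],[1,0,0,0.2,0],[1,-0.1,0,0.2,0],[1,-0.1,0,0.2,0],[1,-0.1,0,0.2,0],[1,0,0,0,0]])

```text
time: 11.22
position: [0.5533, 0.0032, 0.0862]
tool_rot: [-0.108, -3.139, 0.0]
ft_force: [2.1, 0.0, 1.5]
grip_width: 0.57
```

```bash
python3 st.py 7 wrist
```

```text
t 11.22 pivot in cleaner mm [13.3 -0.4] z_pivot 97.2 level-underside z 57.5 yaw -0.0688 F [2.1 0.  1.5] Tq [ 0.08 -0.35  0.02] g 0.57
```

View pics/wrist7.png

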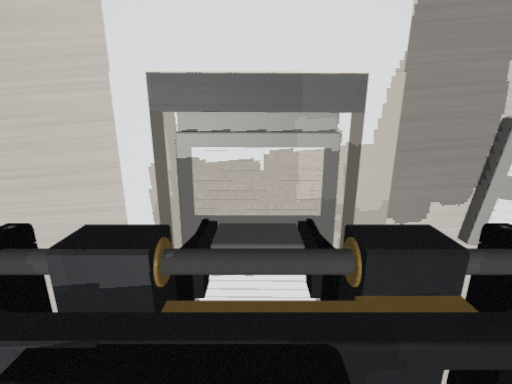

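Call:
play_rows(motion=[[1,0,0,0.1,0],[1,0,0,0.1,0],[1,0,0,0.1,0],[1,0,0,0,0]])

```text
time: 11.78
position: [0.5534, 0.0032, 0.0834]
tool_rot: [-0.108, -3.139, 0.0]
ft_force: [2.1, -0.8, 2.1]
grip_width: 0.572
```

```bash
python3 st.py 8 wrist scene
```

```text
t 11.78 pivot in cleaner mm [13.4 -0.4] z_pivot 94.4 level-underside z 54.7 yaw -0.0688 F [ 2.1 -0.8  2.1] Tq [-0.   -0.37  0.02] g 0.572
```

View pics/scene8.png

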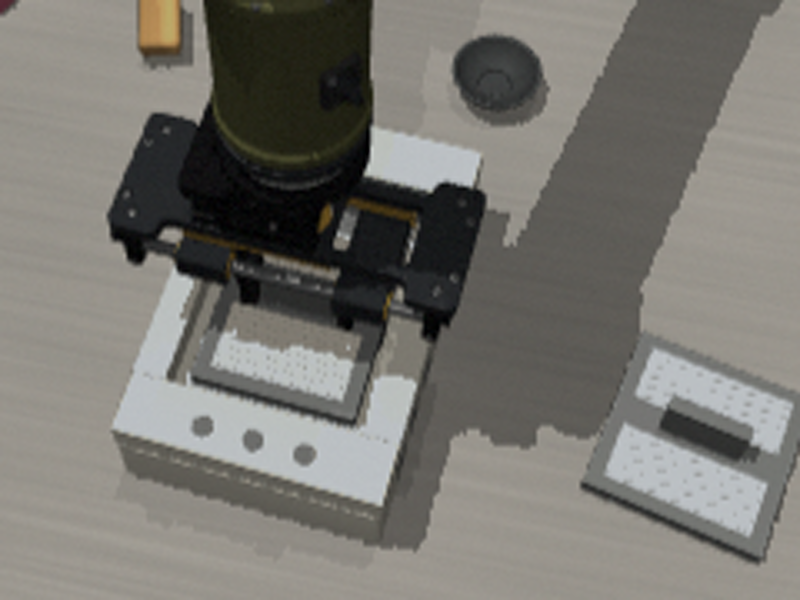

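View pics/wrist8.png

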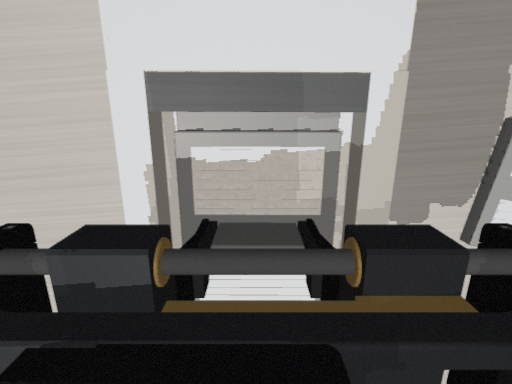

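The frame step is at row 130, the same as when the cassette was held level, and the pivot height of 94.4 mm matches the flat pose (94). I'll press a little more to confirm the floor contact.

Call:
play_rows(motion=[[1,0,0,0.1,0],[1,0,0,0.1,0],[1,0,0,0,0]])

```text
time: 12.25
position: [0.5535, 0.0032, 0.0832]
tool_rot: [-0.108, -3.139, -0.001]
ft_force: [-1.7, 0.1, 13.2]
grip_width: 0.572
```

The force rose to 13 N with almost no travel, so it is firm on the floor. I'll relax the press and open only part way (about 61 mm, to clear the bay walls), then retreat.

Call:
play_rows(motion=[[1,0,0,-0.1,0],[0.36,0,0,0,0],[0.3,0,0,0,0],[0.3,0,0,0,0],[0.3,0,0,0,0],[0.3,0,0,-1,0],[0.3,0,0,-2,0],[0.3,0,0,-4,0],[0.3,0,0,-5,0],[0.3,0,0,-3,0],[0.3,0,0,0,0]])

```text
time: 13.62
position: [0.5553, 0.003, 0.2362]
tool_rot: [0.108, 3.134, 0.003]
ft_force: [0.2, -0.4, 0.2]
grip_width: 0.702
```

```bash
python3 st.py 9 wrist scene
```

```text
t 13.62 pivot in cleaner mm [15.4 -0.4] z_pivot 247.2 level-underside z 207.5 yaw -0.069 F [ 0.2 -0.4  0.2] Tq [-0.05  0.07 -0.04] g 0.702
```

View pics/scene9.png

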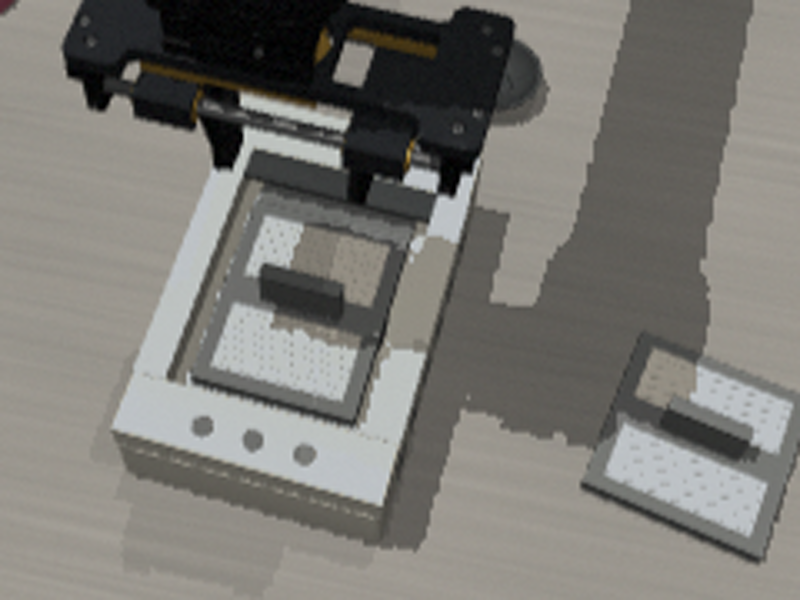

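View pics/wrist9.png

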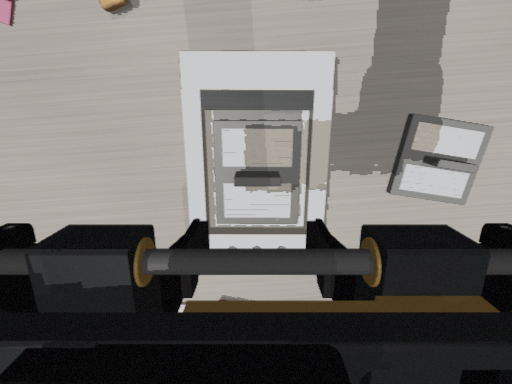

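Released. The scene view shows the cassette in the bay with its tongue end under the lip, and the spare undisturbed. I'll check flatness and the hook by measurement.

```bash
python3 - <<'E'
import cv2
im=cv2.imread("pics/wrist9.png"); cv2.imwrite("pics/w9c.png",cv2.resize(im[80:240,190:340],(562,600),interpolation=cv2.INTER_CUBIC))
E
```

```text
(no output)
```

View pics/w9c.png

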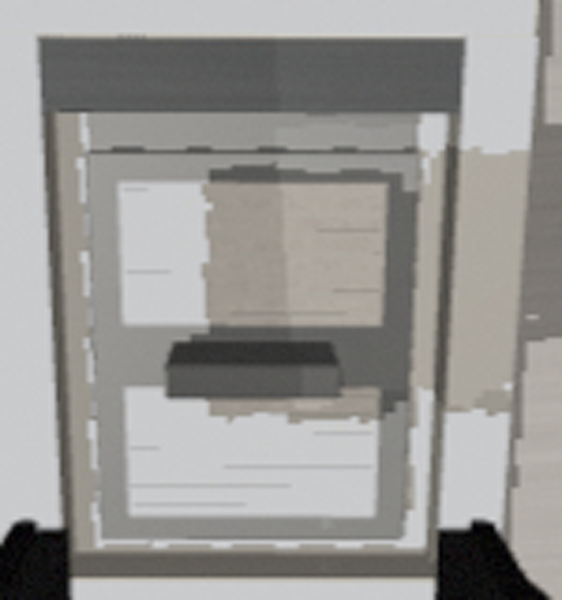

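```bash
python3 - <<'E'
from h import *
s=ctrl.get_state(); W=cam("wrist",s); M=R.from_rotvec(s["tool_rot"]).as_matrix(); p=s["position"]; p0=p
f=lambda a,b:(190+a/3.75,80+b/3.75)
def seg(n,l,r,y,z,y2=None):
    A,B=[M.T@(onz(W,f(x,yy),z)-p) for x,yy in((l,y),(r,y2 or y))]; print(n,"x",round(-1000*(A+B)[0]/2,1),"y mid",round(500*(A+B)[1],1),"width",round(1000*np.linalg.norm(A-B),1)); return -(A+B)[0]/2,(A+B)[1]/2
lx,ly=seg("lip inner (-62) z78",48,462,111,.078); rx,ry=seg("far rim (82) z78",72,437,577,.078)
sx,sy=seg("step (-49) z69",88,418,152,.069); fx,fy=seg("frame far top (75) z69",103,402,538,.069)
c=(lx+.062+rx-.082)/2
print("bay len",rx-lx,"frame len",fx-sx,"cleaner origin",c, "tongue x from step",1000*(sx-.026-c),"from far",1000*(fx-.150-c),"lateral",1000*((sy+fy)/2-(ly+ry)/2))
# plate top triangulation wrist/scene: top face corners
wl,wr=f(165,380),f(340,380)
for n,z in(("plate",.103),): seg("plate top z103",165,340,380,z)
fs=lambda q:(160+q[0]*.3,140+q[1]*.3); S=cam("scene")
# frame far corners, seen in both
print("far -y",tri(W,f(103,538),S,fs((193,375)))); print("far +y",tri(W,f(402,538),S,fs((352,415))))
E
```

```text
lip inner (-62) z78 x -77.4 y mid 0.3 width 117.0
far rim (82) z78 x 65.3 y mid 0.4 width 116.4
step (-49) z69 x -65.9 y mid -0.2 width 96.9
frame far top (75) z69 x 55.6 y mid -0.3 width 97.1
bay len 0.14262368257608932 frame len 0.12149675271999386 cleaner origin -0.01604518254518085 tongue x from step -75.87782427789983 from far -78.38107155790598 lateral -0.5950920241375359
plate top z103 x -5.2 y mid -0.3 width 48.7
far -y (array([ 0.60700439, -0.04899316,  0.06504263]), np.float64(0.0019300119452945832))
far +y (array([0.61275172, 0.04797797, 0.06745188]), np.float64(0.0004339861479038084))
```

The checks agree:
- **Hook:** the tongue edge is about 76–78 mm towards -x of the cleaner's origin, within the 68–82 mm window. The cassette is laterally centred to 0.6 mm and square to the bay.
- **Flatness:** the frame's apparent width is the same at both ends (96.9 and 97.1), so it lies level. The far end's top is at z about 66 mm, against 69 expected.

The gripper is 13 cm or more clear, so I'll hand in.

```bash
python3 - <<'E'
from bench import ctrl,ticket
print(ctrl.get_state()["time"]); print(ticket.close_job())
E
```

```text
13.725
the job is handed in; nothing more can be done
None
```

The tongued cassette is back in the cleaner's bay, with its tongue under the lip and lying flat on the bay floor. I handed the job in at 13.7 s. No verdict is reported.

**What I did:** The tool cannot pitch, so I pinched the grip plate across its 50 mm width instead of across x as the description says. I rested the far end on the +x rim so the cassette pivoted about 7° tongue-down. Then I slid the tongue about 10 mm under the lip, swung the far end down, let go and raised the gripper clear.

**Last checks:**
- **Floor contact:** before I let go, pressing gave 13 N with almost no travel, so the cassette was firmly on the floor.
- **Tongue position:** it is 76–78 mm from the cleaner's origin towards -x, inside the 68–82 mm window. The cassette is centred to about 0.6 mm and square to the bay.
- **Flatness:** the frame's apparent width is the same at both ends, so it lies level.
- **Left alone:** the spare looked unmoved. I did not touch the pink look-alike, but I took no final picture of it.

**Disagreements:** Triangulated heights mostly came out 2–7 mm below the text: 72–76 mm for the rim against 78, and about 66 mm for the frame top against 69. Widths in the last wrist view read about 3% small. I put these down to calibration and pixel-reading error, because the contact heights matched the text.

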